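# Square a coral-rock blank in the saw plate's corner and swing the keeper over it

## Task

Get the rectangular rock blank ready for sawing without picking it up: push it along the perforated plate with the fingertips until its long side lies flush against the fence and its end is up against the end stop. Then push the keeper arm on the end stop round with a fingertip, all the way, so that it lies across the top of the blank. Do not lift or tip the blank, and leave everything else on the plate and bench where it stands.

Things in the scene. Friction and masses are not known exactly. Their poses are not given: they have to be found in the camera images.
- jig: Fixed grey perforated plate, 340 (x) by 460 (y) by 12 mm thick; origin at the centre of its underside, on the bench. On it along its own y axis runs the fence, an aluminium bar 420 mm long and 22 mm thick, standing 25 mm above the plate; its inner face, towards the robot, is the plane x = +60 mm of this frame.
- stop: End stop: aluminium block fixed on the plate (its place along the fence differs each time), 50 (x) by 34 (y) by 34 mm high, one side against the fence's inner face, axes parallel to the plate's. Origin at the centre of its underside, on the plate's top. The blank's end goes against its -y face (y = -17 mm). The keeper arm's pivot is the vertical line through this origin; its screw head reaches 57 mm above the plate.
- keeper (a joint): Turn of the keeper arm about the vertical pivot on the end stop, rad. 0: it points along the stop's -x (away from the fence), open. It grows anticlockwise seen from above, to about 1.57 where the arm points along the stop's -y, across the blank; end of travel 1.6. It stays where it is left; about 1 N at its end moves it. The arm is a steel bar 16 mm wide, reaching 91 mm from the pivot, from 36 to 50 mm above the plate's top, so it passes 6 mm above the seated blank.
- keeper_pin (a point): Point on the black pin on the keeper arm, 12 mm in diameter, 78 mm from the pivot, standing 14 mm above the arm's top face (its top is 64 mm above the plate); the point given lies 7 mm below the pin's top.
- blank_center (a point): Centre, half-way up, of the blank: loose rectangular pale coral-rock slab, 60 (x) by 110 (y) by 30 mm high, about 0.28 to 0.52 kg, lying on the plate; its long side is its own y axis. Seated, it is parallel to the fence, its centre 30 mm from the fence face and 55 mm from the stop's face.
- core: Bystander: upright rock core, 42 mm diameter, 28 mm high, on the plate; origin at the centre of its underside.
- offcut: Bystander: small rock block, 40 by 35 by 28 mm high, on the plate; origin at the centre of its underside.
- jar: Bystander: small amber jar, 44 mm diameter, 50 mm high, on the plate behind the fence; origin under its centre.
- dish: Bystander: small white dish, 60 mm across, 22 mm high, on the plate behind the fence; origin under its centre.
- rinse: Bystander: white bottle, 64 mm diameter, 150 mm high, on the bench to the right; origin under its centre.
- mug: Bystander: blue mug, 80 mm across, 90 mm high, on the bench to the left; origin under its centre.
- blank: The same blank as a body; origin at the centre of its underside.

How it is judged:
By the outcome, as a careful person would: the job done as asked, in the order asked, and still so for the second after the job is handed in, with the robot touching nothing.
It also fails if it takes over 67 s, if anything falls off the work surface, if the arm or the gripper's body presses on something with over 40 N, if the wrist force passes 120 N, or if a joint passes its speed limit or range.

## Robot

A 6-joint arm with a two-finger parallel gripper is mounted at the origin on the work surface. World frame = base frame: x ahead of the robot, y to its left, z up, the work surface at z = 0. Lengths are in mm, angles in rad, forces in N, time in s.
With the tool pointing down it reaches from about 350 to 875 mm from the base axis. Payload 4.2 kg.
Tool frame: the origin (TCP) lies at the very end of the fingers, on their centre line; the grasp point (between the pads) lies arm.grip_point_offset behind it (arm.grip_point_offset is the distance from the TCP to the grasp point, in mm); z points along the fingers, y is the line along which they close (so a half turn about z gives the same grasp; the last joint's range is limited). The gripper opens to 85 mm and grips with 20 to 120 N. Pads are 22 mm wide; open, the fingers measure 114 mm over their backs; the gripper's body (76 mm by 85 mm) begins 54 mm behind the grasp point. The pads swing forward as they close: fully open they stand 13 mm farther back than shut.
Start: joints at [1.576, 0.385, 0.008, 0, -1.194, -0.259], TCP at [156.896, 604.965, 231.312] pointing down, gripper open.
Joint ranges: [-3.14, 3.14], [-1.21, 2.06], [-1.07, 1.41], [-3.16, 2.05], [-2.99, -0.16], [-3.1, 3.1]. Speed limits (rad/s): [2.79, 2.79, 3.14, 3.14, 3.14, 3.14].

## Interface

Orientations are given as a unit quaternion [x, y, z, w].
In Python, from bench import arm, cams, ticket gives the robot as it stands.
- The arm moves only by the tool servo_tool, never from a script. Its argument "commands" is a list that holds one entry, the list of rows, each a list of 7 numbers: the closure in counts, from 0 (fully open) to 255 (shut), then the shift along the tool's x, y, z in m, then the turn, a rotation vector about the tool's x, y, z in degrees. In form: [[[grip, x, y, z, ax, ay, az], ...]]. A call has 1 to 10 rows; each row shifts and turns the commanded pose from where the row before left it, along the tool's axes as they then stand; what a row does not reach is not made up. A row lasts 1/12 s, in which the tool goes at most 41.7 mm and 7.16 degrees, less where a joint would pass 70% of its speed; a pose out of reach is approached as far as the arm can. A call with a gripper value outside its range is refused whole. The fingers move at their own pace and stop on an object; the grip force is fixed at half the most. Time passes only in rows, so rows that do not move let the fingers close. It gives the time, the measured TCP pose, the force, the opening and the grip force at its end, in the units of the state.
- arm.read_state(): the state, without advancing time (a new reading comes with each control period).
- cams.get_image(name): name is "scene" or "side" or "wrist"; returns a dict with "frame" (384x512x3 uint8, blue, green, red), "K" (3x3 intrinsics, pixels), "k1" (the pictures are not rectified: a ray, as slopes to the right and down, at radius r is drawn at 1 + k1 r^2 times it, then the intrinsics apply), "T" (4x4, takes a point from camera to world coordinates). Camera axes: x right, y up, looking along -z (the intrinsics and any distortion apply to the point x, -y, -z); pixel columns grow to the right and rows downward; lengths in mm; the calibration is good to about 2 mm. A picture is of the moment at which its call begins. There is no depth.
- ticket.job_done(): hands the job in; it is judged then, once.
The state is a dict: "clock": time; "joints": joint angles; "joint_vel": joint speeds; "joint_efforts": joint torques, N m; "position": TCP position; "ee_rot": TCP orientation; "contact_force": force on the tool from outside, world axes, zero at the start; "wrist_torque": the same for the moment, N m; "gripper_width": finger opening in mm; "grasp_force": force on a finger pad.
Only numpy, scipy, OpenCV 4.12 (cv2) and the standard library are available. Lean on these libraries where they do the work, as an engineer would, in place of code of your own. Each camera call takes 0.05 s, during which the arm holds its last target. There are 200 camera calls.

## Working session

There is one attempt and no reset: what is moved stays moved. The work goes in short steps, Python scripts to look and compute and a tool call to move; the robot and the scene stay as the last step left them, time stands still between calls to the robot, and variables do not carry over. Pictures are saved under pics/ and viewed, at most 10 in all, crops included, and the job is handed in when it is done.

Besides the shell and the picture viewer there is one more tool, called after "Emit:" as name([rows], argument=value, ...), one row to a line, values as JSON. servo_tool: Moves the arm, as the interface text tells. Its arguments: {"type":"object","properties":{"commands":{"type":"array","items":{"type":"array","items":{"type":"array","items":{"type":"number"}}}}},"required":["commands"]}

```bash
mkdir -p pics; ls; cat > h.py <<'E'
import numpy as np, cv2
from bench import arm, cams, ticket
from scipy.spatial.transform import Rotation as R
def snap(n,fn=None):
    d=cams.get_image(n)
    if fn: cv2.imwrite('pics/'+fn,d['frame'])
    return d
def ray(d,u,v):
    K=np.array(d['K']);T=np.array(d['T'])
    k=float(d['k1'])
    p=cv2.undistortPoints(np.array([[[u,v]]],float),K,np.array([k,0,0,0,0.]))[0,0]
    return T[:3,3],T[:3,:3]@np.array([p[0],-p[1],-1])
def onz(d,u,v,z):
    o,r=ray(d,u,v); return o+r*(z-o[2])/r[2]
def proj(d,P):
    T=np.linalg.inv(np.array(d['T']));q=T[:3,:3]@np.array(P)+T[:3,3]
    x,y=q[0]/-q[2],-q[1]/-q[2];s=1+float(d['k1'])*(x*x+y*y);K=np.array(d['K'])
    return K[0,0]*x*s+K[0,2],K[1,1]*y*s+K[1,2]
E
python3 - <<'E'
from h import *
np.set_printoptions(precision=3,suppress=True)
a=snap('scene');b=snap('side')
cv2.imwrite('pics/scene.png',cv2.resize(a['frame'],(800,600)))
cv2.imwrite('pics/side.png',cv2.resize(b['frame'],(800,600)))
w=snap('wrist','wrist.png')
for d in(a,b,w): print(d['K'],d['k1'],d['T'])
print(arm.read_state(),arm.grip_point_offset)
E
```

```text
pics
[[438.045   0.    254.692]
 [  0.    438.045 193.437]
 [  0.      0.      1.   ]] -0.03143891974417092 [[   0.714   -0.602    0.358  925.474]
 [   0.7      0.615   -0.363 -390.912]
 [  -0.001    0.51     0.86  1025.292]
 [   0.       0.       0.       1.   ]]
[[388.07    0.    249.443]
 [  0.    388.07  191.409]
 [  0.      0.      1.   ]] -0.1112810488155332 [[   0.997    0.047   -0.06   501.646]
 [  -0.076    0.549   -0.832 -874.191]
 [  -0.007    0.834    0.551  663.857]
 [   0.       0.       0.       1.   ]]
[[306.302   0.    256.685]
 [  0.    306.302 188.699]
 [  0.      0.      1.   ]] -0.07316410300777985 [[ -0.251   0.925   0.284 228.78 ]
 [ -0.968  -0.241  -0.071 586.497]
 [  0.003  -0.292   0.956 373.26 ]
 [  0.      0.      0.      1.   ]]
{'clock': 0.15, 'joints': array([ 1.576,  0.385,  0.007, -0.   , -1.194, -0.259]), 'joint_vel': array([-0.001, -0.002,  0.003,  0.002,  0.002,  0.   ]), 'joint_efforts': array([ -0.   , -39.268,  18.858,   4.189,  -0.003,  -0.   ]), 'position': array([156.803, 604.568, 230.468]), 'ee_rot': array([ 0.992, -0.127, -0.   ,  0.001]), 'contact_force': array([-0.866, -0.394,  1.58 ]), 'wrist_torque': array([0.055, 0.025, 0.006]), 'grasp_force': 0.0, 'gripper_width': 85.43892526163243} 18.700000000000003
```

View pics/scene.png

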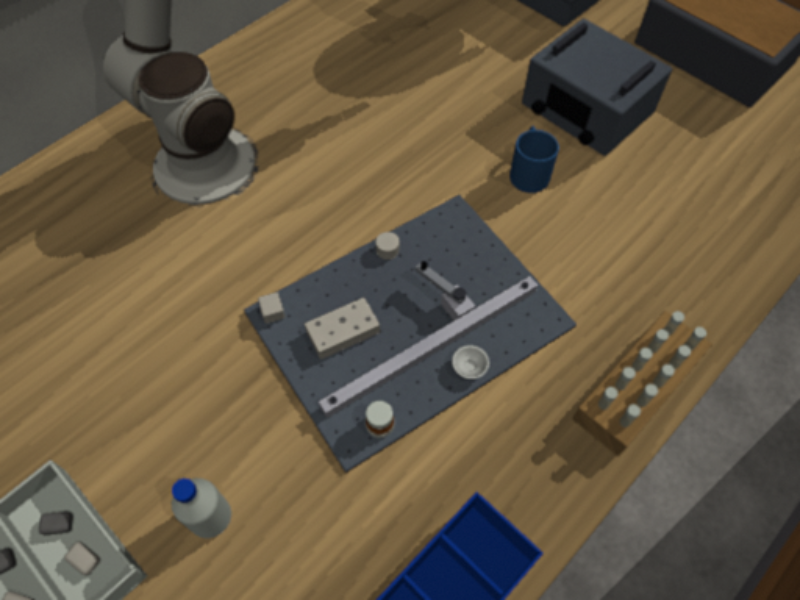

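View pics/side.png

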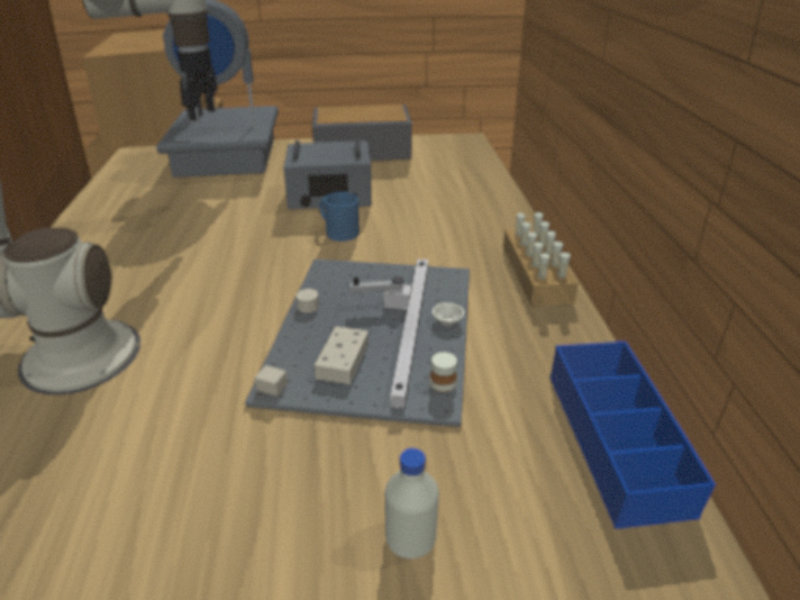

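Scene view (800×600 px): the plate runs from (246,312) to (575,323). The blank is at (342,327), the fence from (325,406) to (533,283), the stop at about (460,297), the keeper pin at (423,266), the core at (388,243) and the offcut at (270,305). The side view agrees. Next I'll measure these.

```bash
cat > meas.py <<'E'
from h import *
np.set_printoptions(precision=1,suppress=True)
def blobs(d,lo,hi,poly,sat=None):
    f=d['frame'];hsv=cv2.cvtColor(f,cv2.COLOR_BGR2HSV)
    m=cv2.inRange(hsv,np.array(lo),np.array(hi))
    r=np.zeros_like(m);cv2.fillPoly(r,[np.int32(poly)],255);m&=r
    return m
PO={'scene':np.array([[460,190],[582,323],[346,475],[238,312]])/1.5625,'side':np.array([[312,258],[474,264],[466,424],[245,408]])/1.5625}
if __name__=='__main__':
    for n in('scene','side'):
        d=snap(n);f=d['frame'];hsv=cv2.cvtColor(f,cv2.COLOR_BGR2HSV)
        for nm,pts in {'scene':dict(blank=(342,322),fence=(430,345),plate=(440,230),core=(388,240),keeper=(440,281),stop=(468,304)),'side':dict(blank=(342,350),fence=(408,340),plate=(330,275),core=(307,297),keeper=(375,284))}[n].items():
            u,v=np.int32(np.array(pts)/1.5625);print(n,nm,hsv[v,u])
        m=blobs(d,(0,0,105),(180,255,255),PO[n])
        k,l,s,c=cv2.connectedComponentsWithStats(m)
        for i in range(1,k):
            if s[i,4]>20: print(i,s[i],c[i],onz(d,*c[i],42))
        x0,y0,w,h=(145,115,235,190) if n=='scene' else (150,155,160,120)
        z=3.4 if n=='scene' else 5
        cv2.imwrite(f'pics/{n}_c.png',cv2.resize(f[y0:y0+h,x0:x0+w],None,fx=z,fy=z,interpolation=cv2.INTER_CUBIC)[:600,:800])
E
python3 meas.py
```

```text
scene blank [ 20  26 117]
scene fence [125  10 153]
scene plate [105  39  79]
scene core [ 23  26 154]
scene keeper [105   9 118]
scene stop [125  10 157]
1 [163 121 136  81 592] [225.6 162.9] [392.  38.  42.]
2 [310 140  63  70 287] [341.8 174.9] [642.8 228.8  42. ]
3 [272 172  22  15  97] [281.4 179. ] [535.9 106.2  42. ]
4 [ 204  177  140   87 1378] [274.2 218.5] [603.1   6.4  42. ]
5 [195 191  48  34 861] [218.2 207.3] [478.5 -70.4  42. ]
6 [152 194  10  11  26] [155.3 199.3] [ 344.6 -168.5   42. ]
9 [290 221  24  21 383] [300.6 231. ] [673.9  26.7  42. ]
27 [234 256  18  17 234] [242.4 264. ] [ 632.4 -135.7   42. ]
29 [221 263  64  42  84] [249.3 285.4] [ 681.5 -161.8   42. ]
side blank [ 27  27 182]
side fence [150   1 187]
side plate [107  16 114]
side core [ 24  27 181]
side keeper [ 60   5 152]
1 [  158   165   146   107 10095] [239.9 215.4] [535.  -48.4  42. ]
2 [156 258  30   6  38] [168.3 261.6] [ 360.6 -211.3   42. ]
```

View pics/scene_c.png

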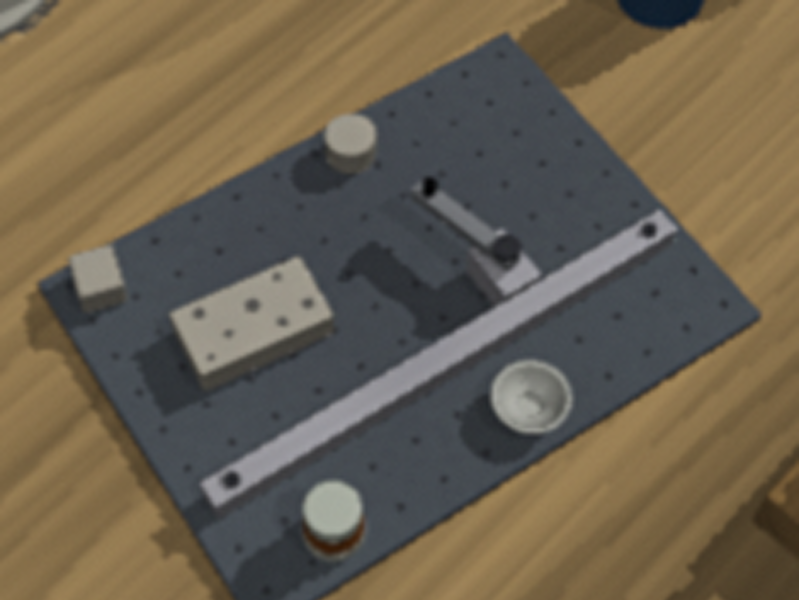

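View pics/side_c.png

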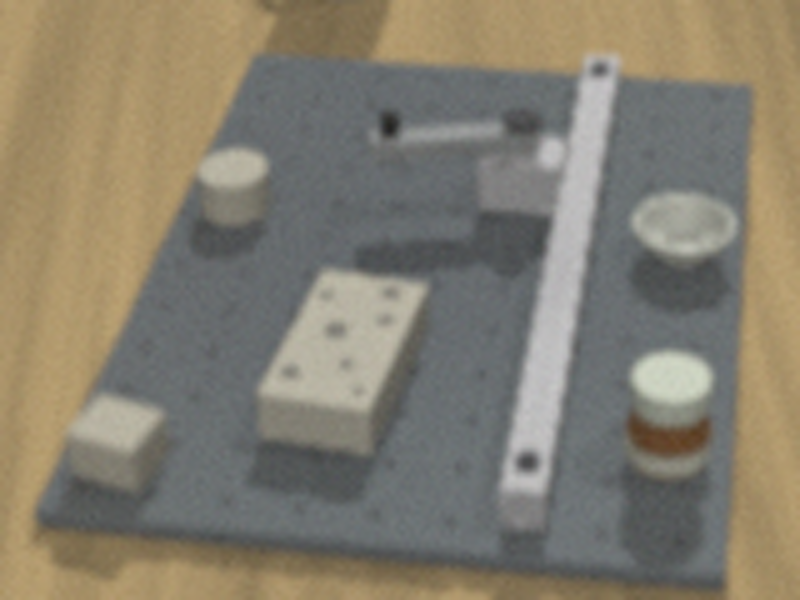

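The crops show the blank's top (scene crop, px) at (170,315), (300,259), (332,314), (204,377). The pin top is at (430,183) and the pivot head at (508,243). The fence's inner top edge runs from (203,490) to (660,210). The stop's -y face bottom in the side crop is at (478,208)-(553,213).

```bash
cat > pts.py <<'E'
from h import *
np.set_printoptions(precision=1,suppress=True)
a=snap('scene');b=snap('side')
S=lambda u,v,z:onz(a,u/3.4+145,v/3.4+115,z)
D=lambda u,v,z:onz(b,u/5+150,v/5+155,z)
print('plate S',[S(*p,12)[:2] for p in((507,35),(760,316),(39,285))],'D',[D(*p,12)[:2] for p in((258,57),(751,86),(40,515),(722,575))])
print('fence in S',S(203,490,37),S(660,210,37),'out',S(218,507,37),S(677,229,37))
print('fence in D',D(585,56,37),D(502,490,37),'out',D(619,58,37),D(546,492,37))
print('blank S',*[S(*p,42)[:2] for p in((170,315),(300,259),(332,314),(204,377))])
print('blank D',*[D(*p,42)[:2] for p in((322,270),(430,284),(370,405),(262,391))])
print('core S',S(351,133,40),'D',D(234,168,40))
print('offcut S',*[S(*p,40)[:2] for p in((70,255),(112,245),(123,291),(82,300))],'D',*[D(*p,40)[:2] for p in((100,396),(167,408),(135,447),(68,433))])
print('pin S',S(430,182,76),'D',D(389,114,76)); print('pivot S',S(508,241,69),'D',D(522,116,69))
print('stop face D bottom',D(478,208,12),D(553,213,12),'top',D(478,160,46))
print('stop S top', S(541,273,46), S(505,298,46))
E
python3 pts.py
```

```text
plate S [array([423. , 286.5]), array([750. , 215.7]), array([ 328. , -158.8])] D [array([422.3, 277.8]), array([747.8, 210.6]), array([ 327.2, -164.8]), array([ 651.8, -231.6])]
fence in S [ 557.1 -189.3   37. ] [639.9 222.3  37. ] out [ 574.2 -190.5   37. ] [660.6 217.8  37. ]
fence in D [637.8 216.   37. ] [ 551.8 -191.6   37. ] out [659.5 211.5  37. ] [ 572.4 -194.7   37. ]
blank S [ 436.8 -112.9] [471.5 -10. ] [523.4 -26.8] [ 493.7 -130. ]
blank D [467.2 -13.5] [525.4 -31.3] [ 490.9 -129.8] [ 437.  -114.6]
core S [414.4 102.9  40. ] D [415.1  96.5  40. ]
offcut S [ 340.7 -131.3] [ 357.1 -102.6] [ 394.5 -123.5] [ 378.2 -150.6] D [ 355.1 -109.7] [ 389.6 -121.7] [ 375.8 -150.1] [ 341.8 -137.2]
pin S [508.9  94.5  76. ] D [508.2  90.7  76. ]
pivot S [584.6 100.3  69. ] D [586.   93.1  69. ]
stop face D bottom [558.7  83.3  12. ] [602.9  74.2  12. ] top [559.2  83.4  46. ]
stop S top [613.6 108.3  46. ] [608.6  72.8  46. ]
```

```bash
cat >> h.py <<'E'
YAW=np.radians(-12); O=np.array([538,25.4])
RJ=np.array([[np.cos(YAW),-np.sin(YAW)],[np.sin(YAW),np.cos(YAW)]])
def jig(p): return RJ.T@(np.array(p)[:2]-O)
def world(p,z): return np.r_[RJ@np.array(p)+O,z]
def st():
    s=arm.read_state(); r=R.from_quat(s['ee_rot']).as_matrix()
    print('t %.2f jig %s z %.1f yaw %.2f tilt %.2f F(jig) %s %.1f w %.1f'%(s['clock'],jig(s['position']).round(1),s['position'][2],np.degrees(np.arctan2(r[1,0],r[0,0])),np.degrees(np.arccos(-r[2,2])),(RJ.T@s['contact_force'][:2]).round(1),s['contact_force'][2],s['gripper_width']))
E
python3 - <<'E'
from h import *
np.set_printoptions(precision=1,suppress=True)
st()
c=[(437,-113.7),(469.3,-11.8),(524.4,-29),(492.3,-130)]
print([jig(p) for p in c],'pivot',jig((585.3,96.7)),'pin',jig((508.5,92.6)),'core',jig((414.7,99.7)),'offc',jig((366.5,-127)))
a=cams.get_image('scene')
print('rinse',jig(onz(a,200/1.5625,500/1.5625,100)),'mug',jig(onz(a,535/1.5625,160/1.5625,45)),'jar',jig(onz(a,332/3.4+145,510/3.4+115,62)))
E
```

```text
t 0.35 jig [-493.3  487.5] z 231.0 yaw -14.55 tilt 0.03 F(jig) [0.6 0.3] 0.3 w 85.3
[array([ -69.9, -157.1]), array([-59.5, -50.7]), array([ -2., -56.]), array([ -12.4, -161.5])] pivot [31.4 79.6] pin [-42.8  59.6] core [-136.1   47. ] offc [-136.1 -184.7]
rinse [ 118.4 -418.1] mug [-137.4  384.9] jar [ 135.2 -142.7]
```

Emit:
servo_tool([
  [[0,0.03,0.02,0,0,0,-2.6],[0,0.033,0.023,0,0,0,0],[0,0.033,0.023,0,0,0,0],[0,0.033,0.023,0,0,0,0],[0,0.033,0.023,0,0,0,0],[0,0.033,0.023,0,0,0,0],[0,0.033,0.023,0,0,0,0],[0,0.033,0.023,0,0,0,0],[0,0.033,0.023,0,0,0,0],[0,0.033,0.023,0,0,0,0]],
])

```text
clock: 1.23
position: [429.7, 312.5, 231.7]
ee_rot: [0.995, -0.104, 0.0, -0.0]
contact_force: [0.8, 1.3, -0.1]
gripper_width: 85.7
grasp_force: 0.0
```

Emit:
servo_tool([
  [[0,0.007,0.036,0.0,0,0,0],[0,0.007,0.036,0,0,0,0],[0,0.007,0.036,0,0,0,0],[0,0.007,0.036,0,0,0,0],[0,0.007,0.036,0,0,0,0],[0,0.007,0.036,0,0,0,0],[0,0.007,0.036,0.01,0,0,0],[0,0.007,0.036,0.02,0,0,0],[0,0.007,0.036,0.03,0,0,0],[0,0.007,0.036,0.035,0,0,0]],
])

```text
clock: 2.07
position: [423.3, -43.1, 146.7]
ee_rot: [0.995, -0.104, 0.002, -0.001]
contact_force: [1.8, 0.4, -0.6]
gripper_width: 85.3
grasp_force: 0.0
```

```bash
python3 -c "
from h import *
st()"
```

```text
t 2.07 jig [-97.9 -90.8] z 146.7 yaw -11.95 tilt 0.27 F(jig) [1.7 0.8] -0.6 w 85.3
```

Emit:
servo_tool([
  [[0,0.002,0.002,0.03,0,0,0],[0,0,0,0.03,0,0,0],[0,0,0,0.03,0,0,0],[0,0,0,0.018,0,0,0],[0,0,0,0.008,0,0,0],[0,0,0,0.0,0,0,0],[0,0,0,0.0,0,0,0]],
])

```text
clock: 2.65
position: [425.0, -43.7, 30.7]
ee_rot: [0.995, -0.104, 0.0, -0.0]
contact_force: [-0.7, 0.2, 0.5]
gripper_width: 85.6
grasp_force: 0.0
```

```bash
python3 -c "
from h import *
st()
d=snap('side');f=d['frame'];cv2.imwrite('pics/s2.png',cv2.resize(f[120:300,110:350],None,fx=3.3,fy=3.3,interpolation=cv2.INTER_CUBIC))"
```

```text
t 2.65 jig [-96.1 -91.1] z 30.7 yaw -11.91 tilt 0.04 F(jig) [-0.8  0. ] 0.5 w 85.6
```

View pics/s2.png

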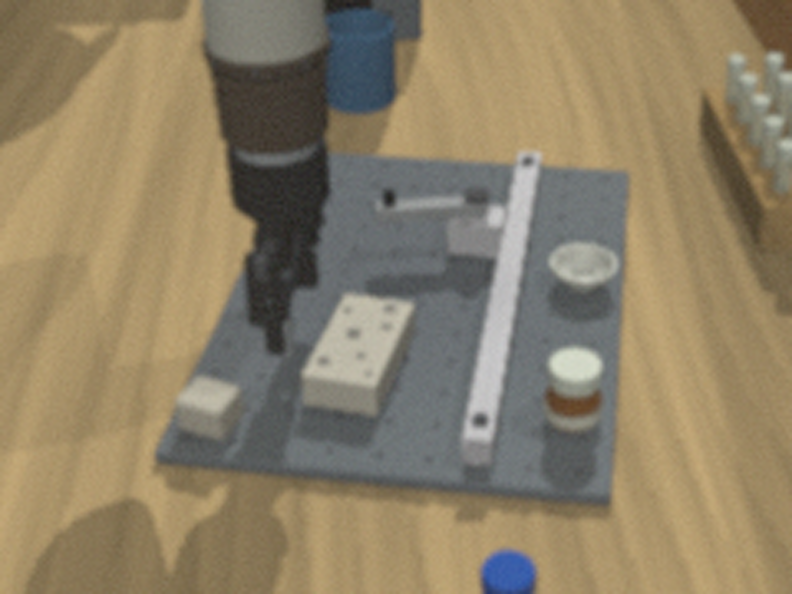

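The near fingertip, at (275,345) in the crop, is beside the blank's long side and clear of the offcut. I'll lower it and start the push toward the fence.

Emit:
servo_tool([
  [[0,0.004,0.009,0.006,0,0,0],[0,0,0,0.006,0,0,0],[0,0,0,0.004,0,0,0],[0,0.003,0,0.002,0,0,0],[0,0.005,0,0,0,0,0],[0,0.005,0,0,0,0,0],[0,0.005,0,0,0,0,0],[0,0.006,0,0,0,0,0],[0,0.006,0,0,0,0,0]],
])

```text
clock: 3.45
position: [455.8, -59.9, 12.1]
ee_rot: [0.995, -0.104, -0.001, 0.0]
contact_force: [-2.2, -0.6, -1.3]
gripper_width: 85.5
grasp_force: 0.9
```

```bash
python3 -c "
from h import *
st()"
```

```text
t 3.45 jig [ -62.7 -100.6] z 12.1 yaw -11.95 tilt 0.06 F(jig) [-2.1 -1. ] -1.3 w 85.5
```

Emit:
servo_tool([
  [[0,0.006,0,0,0,0,0],[0,0.006,0,0,0,0,0],[0,0.006,0,0,0,0,0],[0,0.006,0,0,0,0,0],[0,0.006,0,0,0,0,0],[0,0.005,0,0,0,0,0],[0,0.003,0,0,0,0,0],[0,0,0,0,0,0,0]],
])

```text
clock: 4.12
position: [494.3, -67.7, 12.4]
ee_rot: [0.995, -0.104, 0.001, -0.0]
contact_force: [-0.9, 0.5, -0.0]
gripper_width: 85.2
grasp_force: 0.0
```

```bash
python3 -c "
from h import *
st()
d=snap('scene');f=d['frame'];cv2.imwrite('pics/s3.png',cv2.resize(f[115:305,145:380],None,fx=3.1,fy=3.1,interpolation=cv2.INTER_CUBIC))"
```

```text
t 4.12 jig [ -23.4 -100.1] z 12.4 yaw -11.93 tilt 0.11 F(jig) [-1.   0.3] -0.0 w 85.2
```

View pics/s3.png

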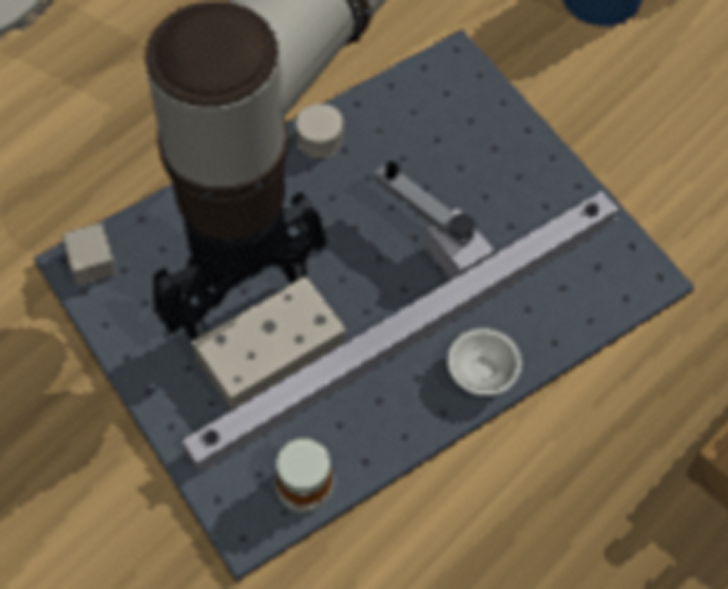

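The blank (corners (193,343), (305,278), (345,328), (233,400)) is now about parallel to the fence, with a gap of around 10 mm. I'll close it slowly.

Emit:
servo_tool([
  [[0,0.003,0,0,0,0,0],[0,0.003,0,0,0,0,0],[0,0.002,0,0,0,0,0],[0,0.002,0,0,0,0,0],[0,0,0,0,0,0,0]],
])

```text
clock: 4.58
position: [501.7, -69.9, 12.3]
ee_rot: [0.995, -0.104, -0.001, 0.0]
contact_force: [-5.9, -0.6, 3.1]
gripper_width: 85.0
grasp_force: 2.2
```

```bash
python3 -c "
from h import *
st()
d=snap('scene')
for p in((193,343),(305,278),(345,328),(233,400)): print(jig(onz(d,p[0]/3.1+145,p[1]/3.1+115,42)).round(1))"
```

```text
t 4.58 jig [ -15.7 -100.8] z 12.3 yaw -11.96 tilt 0.13 F(jig) [-5.6 -1.8] 3.1 w 85.0
[  -8.5 -156.2]
[ -9.  -48.3]
[ 48.  -46.4]
[  52.2 -155.3]
```

Emit:
servo_tool([
  [[0,0.002,0,0,0,0,0],[0,0.001,0,0,0,0,0],[0,0,0,0,0,0,0]],
])

```text
clock: 4.88
position: [502.1, -70.3, 12.0]
ee_rot: [0.995, -0.104, -0.004, 0.0]
contact_force: [-9.1, 3.3, 8.3]
gripper_width: 85.6
grasp_force: 4.9
```

```bash
python3 -c "
from h import *
st()"
```

```text
t 4.88 jig [ -15.2 -101.1] z 12.0 yaw -11.99 tilt 0.42 F(jig) [-9.6  1.3] 8.3 w 85.6
```

Emit:
servo_tool([
  [[0,-0.01,0,0,0,0,0],[0,-0.015,0,0,0,0,0],[0,0,0,-0.02,0,0,0],[255,0,0,-0.03,0,0,0],[255,0.0,0.02,-0.03,0,0,0],[255,0.01,0.03,0,0,0,0],[255,0.02,0.03,0,0,0,0],[255,0.02,0.025,0,0,0,0],[255,0.015,0,0,0,0,0],[255,0,0,0,0,0,0]],
])

```text
clock: 5.72
position: [526.8, -183.3, 92.8]
ee_rot: [0.994, -0.105, 0.003, 0.0]
contact_force: [0.5, 0.7, 0.1]
gripper_width: 0.3
grasp_force: 0.0
```

```bash
cat > look.py <<'E'
from h import *
def blank():
    d=snap('scene');hsv=cv2.cvtColor(d['frame'],cv2.COLOR_BGR2HSV)
    m=cv2.inRange(hsv,(12,14,105),(32,45,255))
    m=cv2.morphologyEx(m,cv2.MORPH_CLOSE,np.ones((7,7)))
    k,l,s,c=cv2.connectedComponentsWithStats(m)
    for i in range(1,k):
        if 400<s[i,4]<3000 and 160<c[i][0]<350 and 130<c[i][1]<290:
            q=cv2.boxPoints(cv2.minAreaRect(np.argwhere(l==i)[:,::-1].astype(np.float32)))
            h=cv2.approxPolyDP(cv2.convexHull(np.argwhere(l==i)[:,::-1].astype(np.int32)),4,True)[:,0]
            print(s[i],[jig(onz(d,*p,42)).round(1).tolist() for p in h])
    return d
if __name__=='__main__': st();blank()
E
python3 look.py
```

```text
t 5.72 jig [  32.5 -206.5] z 92.8 yaw -12.04 tilt 0.37 F(jig) [0.3 0.8] 0.1 w 0.3
[209 207  49  39 960] [[54.2, -48.4], [56.9, -152.8], [1.9, -157.3], [-2.4, -50.7]]
```

Emit:
servo_tool([
  [[255,-0.004,0,0.025,0,0,0],[255,0,0,0.025,0,0,0],[255,0,0,0.016,0,0,0],[255,0,0,0.007,0,0,0],[255,0,-0.006,0,0,0,0],[255,0,-0.008,0,0,0,0],[255,0,-0.008,0,0,0,0],[255,0,-0.006,0,0,0,0],[255,0,-0.006,0,0,0,0],[255,0,-0.006,0,0,0,0]],
])

```text
clock: 6.6
position: [528.0, -141.0, 20.3]
ee_rot: [0.995, -0.104, 0.001, 0.0]
contact_force: [-1.5, -5.0, 3.5]
gripper_width: -0.1
grasp_force: 2.6
```

```bash
python3 -c "
from h import *
st()"
```

```text
t 6.60 jig [  24.9 -164.9] z 20.3 yaw -11.88 tilt 0.09 F(jig) [-0.4 -5.2] 3.5 w -0.1
```

Emit:
servo_tool([
  [[255,0,-0.006,0,0,0,0],[255,0,-0.006,0,0,0,0],[255,0,-0.006,0,0,0,0],[255,0,-0.006,0,0,0,0],[255,0,-0.006,0,0,0,0],[255,0,-0.006,0,0,0,0],[255,0,-0.006,0,0,0,0],[255,0,-0.006,0,0,0,0],[255,0,-0.006,0,0,0,0],[255,0,-0.006,0,0,0,0]],
])

```text
clock: 7.43
position: [540.1, -83.1, 20.3]
ee_rot: [0.995, -0.104, 0.0, 0.001]
contact_force: [-1.8, -6.6, 5.3]
gripper_width: -0.0
grasp_force: 3.1
```

```bash
python3 look.py
```

```text
t 7.43 jig [  24.6 -105.7] z 20.3 yaw -11.93 tilt 0.07 F(jig) [-0.4 -6.8] 5.3 w -0.0
[238 195  41  37 700] [[53.0, 16.9], [56.2, -85.5], [32.5, -91.1], [-3.6, 12.1]]
```

Emit:
servo_tool([
  [[255,0,-0.006,0,0,0,0],[255,0,-0.006,0,0,0,0],[255,0,-0.006,0,0,0,0],[255,0,-0.006,0,0,0,0],[255,0,-0.006,0,0,0,0],[255,0,-0.003,0,0,0,0],[255,0,-0.003,0,0,0,0],[255,0,0,0,0,0,0]],
])

```text
clock: 8.15
position: [547.4, -47.4, 19.8]
ee_rot: [0.995, -0.104, 0.0, 0.0]
contact_force: [-1.0, -3.1, 2.7]
gripper_width: 0.2
grasp_force: 1.7
```

```bash
python3 look.py
```

```text
t 8.15 jig [ 24.3 -69.3] z 19.8 yaw -11.93 tilt 0.03 F(jig) [-0.4 -3.3] 2.7 w 0.2
[250 188  40  37 663] [[49.5, 54.0], [56.9, -44.2], [32.6, -55.2], [-3.2, 18.1], [-2.3, 52.5]]
```

Emit:
servo_tool([
  [[255,0,-0.002,0,0,0,0],[255,0,-0.002,0,0,0,0],[255,0,-0.001,0,0,0,0],[255,0,0,0,0,0,0]],
])

```text
clock: 8.53
position: [548.1, -42.9, 19.5]
ee_rot: [0.995, -0.104, -0.0, 0.0]
contact_force: [-1.4, -4.9, 3.6]
gripper_width: -0.2
grasp_force: 2.4
```

```bash
python3 -c "
from h import *
st()"
```

```text
t 8.53 jig [ 24.1 -64.7] z 19.5 yaw -11.95 tilt 0.04 F(jig) [-0.4 -5.1] 3.6 w -0.2
```

Emit:
servo_tool([
  [[255,0,-0.002,0,0,0,0],[255,0,-0.001,0,0,0,0],[255,0,0,0,0,0,0]],
])

```text
clock: 8.78
position: [548.7, -40.0, 19.4]
ee_rot: [0.995, -0.104, -0.0, 0.0]
contact_force: [-0.4, -5.1, 3.9]
gripper_width: -0.1
grasp_force: 2.5
```

```bash
python3 -c "
from h import *
st()"
```

```text
t 8.78 jig [ 24.1 -61.8] z 19.4 yaw -11.96 tilt 0.04 F(jig) [ 0.7 -5.1] 3.9 w -0.1
```

Emit:
servo_tool([
  [[255,0,-0.002,0,0,0,0],[255,0,-0.001,0,0,0,0],[255,0,0,0,0,0,0]],
])

```text
clock: 9.03
position: [548.7, -39.5, 19.5]
ee_rot: [0.995, -0.104, -0.001, 0.002]
contact_force: [0.2, -15.3, 4.9]
gripper_width: 0.1
grasp_force: 7.7
```

```bash
python3 -c "
from h import *
st()"
```

```text
t 9.03 jig [ 23.9 -61.2] z 19.5 yaw -11.97 tilt 0.24 F(jig) [  3.3 -15. ] 4.9 w 0.1
```

The blank has reached the stop (15 N). Next I'll press its long side against the fence once more with the fingers half open, keeping clear of the keeper pin.

Emit:
servo_tool([
  [[255,0,0.01,0,0,0,0],[255,0,0.012,-0.005,0,0,0],[255,0,0,-0.035,0,0,0],[255,-0.01,0,-0.035,0,0,0],[128,-0.03,-0.01,0,0,0,0],[128,-0.025,-0.02,0,0,0,0],[128,-0.01,-0.03,0,0,0,0],[128,0,-0.02,0,0,0,0],[128,0,0,0,0,0,0],[128,0,0,0,0,0,0]],
])

```text
clock: 9.87
position: [488.3, 36.6, 94.4]
ee_rot: [0.995, -0.103, 0.0, -0.0]
contact_force: [-0.3, 0.4, -1.1]
gripper_width: 42.9
grasp_force: 0.0
```

```bash
python3 look.py
```

```text
t 9.87 jig [-50.9   0.6] z 94.4 yaw -11.83 tilt 0.06 F(jig) [-0.3  0.3] -1.1 w 42.9
[246 187  46  36 863] [[49.9, 60.1], [54.6, -42.6], [0.4, -46.4], [-1.9, 58.7]]
```

Emit:
servo_tool([
  [[128,0,0,0.03,0,0,0],[128,0,0,0.03,0,0,0],[128,0,0,0.015,0,0,0],[128,0.005,0,0.004,0,0,0],[128,0.008,0,0,0,0,0],[128,0.008,0,0,0,0,0],[128,0.006,0,0,0,0,0],[128,0.004,0,0,0,0,0],[128,0.003,0,0,0,0,0],[128,0,0,0,0,0,0]],
])

```text
clock: 10.75
position: [522.3, 28.5, 15.8]
ee_rot: [0.995, -0.104, 0.001, -0.0]
contact_force: [0.4, -0.1, -0.1]
gripper_width: 42.5
grasp_force: 0.0
```

```bash
python3 -c "
from h import *
st()"
```

```text
t 10.75 jig [-16.   -0.2] z 15.8 yaw -11.98 tilt 0.08 F(jig) [0.4 0. ] -0.1 w 42.5
```

Emit:
servo_tool([
  [[128,0.002,0,0,0,0,0],[128,0.002,0,0,0,0,0],[128,0.001,0,0,0,0,0],[128,0,0,0,0,0,0]],
])

```text
clock: 11.08
position: [523.2, 27.4, 15.0]
ee_rot: [0.995, -0.104, -0.003, 0.001]
contact_force: [-8.4, 4.8, 5.5]
gripper_width: 42.6
grasp_force: 4.2
```

```bash
python3 -c "
from h import *
st()"
```

```text
t 11.08 jig [-14.9  -1.1] z 15.0 yaw -11.96 tilt 0.37 F(jig) [-9.3  3. ] 5.5 w 42.6
```

Emit:
servo_tool([
  [[128,0.001,0,0,0,0,0],[128,0,0,0,0,0,0],[128,-0.015,0,0,0,0,0],[128,-0.02,0,0,0,0,0],[128,0,0,-0.03,0,0,0],[255,0,0,-0.04,0,0,0],[255,0,0,-0.03,0,0,0],[255,0,0,0,0,0,0]],
])

```text
clock: 11.75
position: [497.5, 36.0, 121.8]
ee_rot: [0.995, -0.103, 0.007, -0.003]
contact_force: [1.1, 0.9, -0.3]
gripper_width: 6.5
grasp_force: 0.0
```

```bash
python3 - <<'E'
from look import *
st();d=blank()
f=d['frame'];cv2.imwrite('pics/s4.png',cv2.resize(f[140:270,230:370],None,fx=4.5,fy=4.5,interpolation=cv2.INTER_CUBIC))
E
```

```text
t 11.75 jig [-41.8   1.9] z 121.8 yaw -11.80 tilt 0.82 F(jig) [0.9 1.1] -0.3 w 6.5
[246 187  47  37 875] [[56.2, 58.7], [56.9, -44.2], [2.9, -48.0], [-1.9, 58.7]]
```

View pics/s4.png

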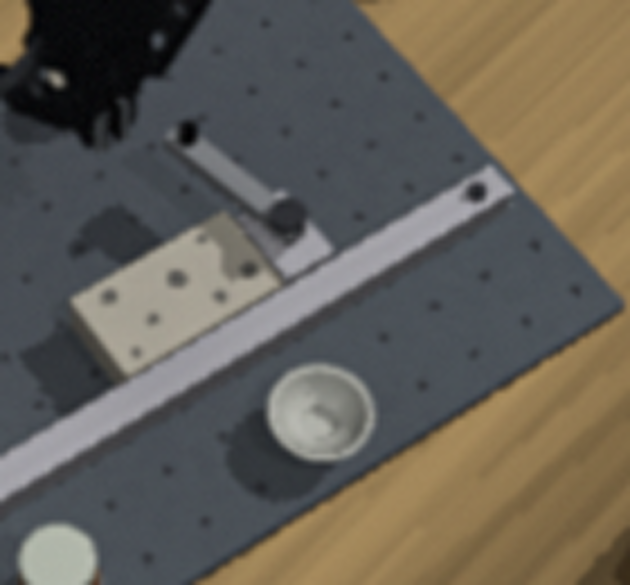

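The blank lies flush along the fence and touches the stop near (270,280). The x-push may have turned it slightly, so I'll press its end against the stop once more.

Emit:
servo_tool([
  [[255,0,0.03,0,0,0,0],[255,0.02,0.03,0,0,0,0],[255,0.025,0.028,0,0,0,0],[255,0.027,0,0,0,0,0],[255,0,0,0.03,0,0,0],[255,0,0,0.035,0,0,0],[255,0,0,0.025,0,0,0],[255,0,0,0.008,0,0,0],[255,0,0,0,0,0,0]],
])

```text
clock: 12.55
position: [543.4, -66.8, 14.6]
ee_rot: [0.995, -0.104, -0.003, 0.001]
contact_force: [0.0, -0.4, 2.0]
gripper_width: -0.5
grasp_force: 0.0
```

```bash
python3 -c "
from h import *
st()"
```

```text
t 12.55 jig [ 24.4 -89. ] z 14.6 yaw -11.93 tilt 0.36 F(jig) [ 0.1 -0.3] 2.0 w -0.5
```

Emit:
servo_tool([
  [[255,0.002,0,-0.005,0,0,0],[255,0,-0.008,0,0,0,0],[255,0,-0.008,0,0,0,0],[255,0,-0.006,0,0,0,0],[255,0,-0.004,0,0,0,0],[255,0,-0.002,0,0,0,0],[255,0,-0.001,0,0,0,0],[255,0,0,0,0,0,0]],
])

```text
clock: 13.22
position: [553.1, -40.4, 23.3]
ee_rot: [0.995, -0.104, -0.0, 0.001]
contact_force: [-0.1, -11.2, 4.0]
gripper_width: 0.4
grasp_force: 5.5
```

```bash
python3 -c "
from h import *
st()"
```

```text
t 13.22 jig [ 28.5 -61.2] z 23.3 yaw -11.89 tilt 0.17 F(jig) [  2.3 -11. ] 4.0 w 0.4
```

Emit:
servo_tool([
  [[255,0,0.008,0,0,0,0],[255,0,0.014,0,0,0,0],[255,0,0,-0.035,0,0,0],[255,0,0,-0.035,0,0,0],[255,-0.02,0,-0.025,0,0,0],[255,-0.03,-0.025,0,0,0,0],[255,-0.02,-0.035,0,0,0,0],[255,0,-0.04,0,0,0,0],[255,0,-0.04,0,0,0,0],[255,0,-0.04,0,0,0,0]],
])

```text
clock: 14.05
position: [517.1, 131.9, 117.8]
ee_rot: [0.995, -0.104, 0.0, -0.0]
contact_force: [1.2, -0.4, 0.4]
gripper_width: 0.0
grasp_force: 0.0
```

Emit:
servo_tool([
  [[255,0,0,0,0,0,0],[255,0,0,0,0,0,0]],
])

```text
clock: 14.22
position: [517.5, 132.3, 117.0]
ee_rot: [0.995, -0.103, -0.0, -0.0]
contact_force: [-0.5, -0.1, 0.5]
gripper_width: -0.1
grasp_force: 0.0
```

```bash
python3 - <<'E'
from look import *
st();blank()
# plan in jig: pivot (35,80), contact radius 72
P=np.array([35,80.])
for th in np.arange(0.25,1.66,0.1):
    n=np.array([np.sin(th),-np.cos(th)]);c=P+72*np.array([-np.cos(th),-np.sin(th)])
    print(round(th,2),(c-n*(8+11*abs(n[0])+14.5*abs(n[1]))).round(0))
E
```

```text
t 14.22 jig [-42.3 100.3] z 117.0 yaw -11.77 tilt 0.03 F(jig) [-0.4 -0.2] 0.5 w -0.1
[246 187  47  37 866] [[53.8, 60.5], [56.9, -44.2], [0.4, -46.4], [-1.9, 58.7]]
0.25 [-41.  86.]
0.35 [-41.  79.]
0.45 [-41.  72.]
0.55 [-40.  65.]
0.65 [-38.  57.]
0.75 [-35.  50.]
0.85 [-32.  43.]
0.95 [-28.  36.]
1.05 [-22.  30.]
1.15 [-16.  24.]
1.25 [-10.  19.]
1.35 [-2. 15.]
1.45 [ 6. 11.]
1.55 [14.  8.]
1.65 [21.  7.]
```

Emit:
servo_tool([
  [[255,0,0,0.025,0,0,0],[255,0,0,0.025,0,0,0],[255,0,0,0.012,0,0,0],[255,0,0.006,0,0,0,0],[255,0,0.008,0,0,0,0],[255,0,0.008,0,0,0,0],[255,0,0.007,0,0,0,0],[255,0.001,0.007,0,0,0,0],[255,0,0,0,0,0,0]],
])

```text
clock: 15.02
position: [510.9, 93.7, 56.1]
ee_rot: [0.994, -0.105, 0.0, -0.0]
contact_force: [-0.3, 0.6, -0.5]
gripper_width: -0.2
grasp_force: 0.0
```

```bash
python3 -c "
from h import *
st()"
```

```text
t 15.02 jig [-40.7  61.2] z 56.1 yaw -12.04 tilt 0.04 F(jig) [-0.4  0.5] -0.5 w -0.2
```

Emit:
servo_tool([
  [[255,0.003,0.006,0.001,0,0,0],[255,0.003,0.006,0,0,0,0],[255,0.003,0.007,0,0,0,0],[255,0.004,0.007,0,0,0,0],[255,0.006,0.006,0,0,0,0],[255,0.006,0.006,0,0,0,0],[255,0.006,0.005,0,0,0,0],[255,0,0,0,0,0,0]],
])

```text
clock: 15.68
position: [533.1, 45.4, 53.8]
ee_rot: [0.994, -0.105, -0.0, 0.0]
contact_force: [-0.4, -0.1, -0.5]
gripper_width: -0.3
grasp_force: 0.0
```

```bash
python3 - <<'E'
from h import *
st()
d=snap('scene');f=d['frame'];cv2.imwrite('pics/s5.png',cv2.resize(f[120:270,210:370],None,fx=4,fy=4,interpolation=cv2.INTER_CUBIC))
E
```

```text
t 15.68 jig [-9.  18.5] z 53.8 yaw -12.03 tilt 0.05 F(jig) [-0.4 -0.2] -0.5 w -0.3
```

View pics/s5.png

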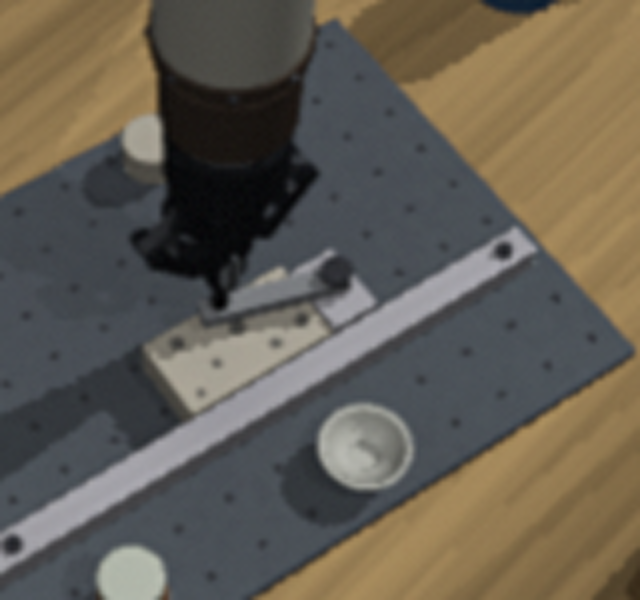

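The keeper arm is swinging over the blank, its tip now at (210,310), and the blank has not moved. I'll finish the swing.

Emit:
servo_tool([
  [[255,0.006,0.004,0,0,0,0],[255,0.006,0.003,0,0,0,0],[255,0.005,0.002,0,0,0,0],[255,0.003,0.001,0,0,0,0],[255,0.002,0,0,0,0,0],[255,0,0,0,0,0,0]],
])

```text
clock: 16.23
position: [552.4, 32.1, 54.2]
ee_rot: [0.995, -0.104, 0.0, 0.0]
contact_force: [0.5, -0.9, -0.1]
gripper_width: -0.3
grasp_force: 0.0
```

```bash
python3 -c "
from h import *
st()"
```

```text
t 16.23 jig [12.7  9.6] z 54.2 yaw -11.95 tilt 0.01 F(jig) [ 0.7 -0.8] -0.1 w -0.3
```

Emit:
servo_tool([
  [[255,0.002,0,0,0,0,0],[255,0.002,0,0,0,0,0],[255,0,0,0,0,0,0]],
])

```text
clock: 16.48
position: [554.1, 31.5, 54.0]
ee_rot: [0.995, -0.104, -0.002, 0.0]
contact_force: [-5.0, 1.7, 3.0]
gripper_width: 0.2
grasp_force: 2.5
```

```bash
python3 -c "
from h import *
st()"
```

```text
t 16.48 jig [14.4  9.3] z 54.0 yaw -11.96 tilt 0.24 F(jig) [-5.2  0.7] 3.0 w 0.2
```

About 5 N, so the keeper is at its end of travel. I'll back off, lift and inspect.

Emit:
servo_tool([
  [[255,-0.008,0,0,0,0,0],[255,-0.02,0,0,0,0,0],[255,-0.025,0,0,0,0,0],[255,-0.01,0,-0.03,0,0,0],[255,-0.02,0,-0.04,0,0,0],[255,-0.03,0,-0.04,0,0,0],[255,-0.03,0,-0.02,0,0,0],[255,-0.03,0,0,0,0,0],[255,0,0,0,0,0,0],[255,0,0,0,0,0,0]],
])

```text
clock: 17.32
position: [391.9, 66.3, 175.7]
ee_rot: [0.995, -0.103, 0.001, -0.001]
contact_force: [0.5, 0.5, -0.3]
gripper_width: -0.0
grasp_force: 0.0
```

```bash
python3 - <<'E'
from h import *
st()
a=snap('scene')['frame'];b=snap('side')['frame']
a=cv2.resize(a[115:305,145:380],(480,388),interpolation=cv2.INTER_CUBIC);b=cv2.resize(b[155:275,150:310],(320,240),interpolation=cv2.INTER_CUBIC)
o=np.zeros((388,800,3),np.uint8);o[:,:480]=a;o[:240,480:]=b;cv2.imwrite('pics/s6.png',o)
E
```

```text
t 17.32 jig [-151.4    9.6] z 175.7 yaw -11.82 tilt 0.20 F(jig) [0.4 0.5] -0.3 w -0.0
```

View pics/s6.png

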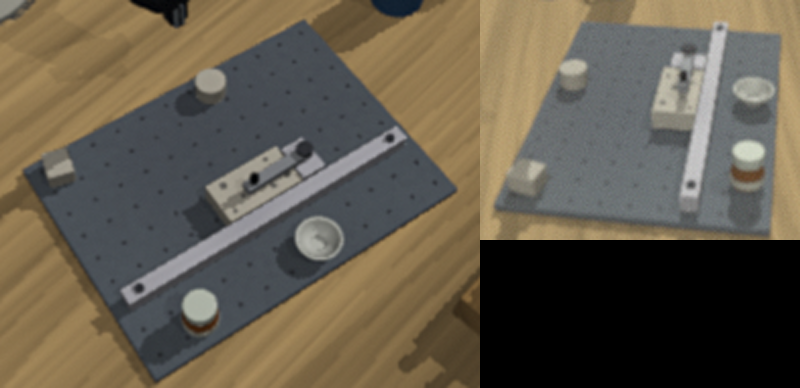

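The blank sits flush against the fence and stop, and the keeper lies along it from pivot (303,150) to pin (254,178). The bystanders haven't moved and the arm is clear, so I'm handing in.

```bash
python3 -c "
from bench import ticket
print(ticket.job_done())"
```

```text
the job is handed in; nothing more can be done
None
```

The job is handed in at about 17 s on the robot's clock: the blank is flush with the fence and against the end stop, the keeper arm lies across its top, and in the final pictures nothing else on the plate has moved.

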